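# Rock test of a bowed cover with a straightedge

### The job

Check the round metal cover for bowing: lay the straightedge flat across the middle of its face and let go. Then, with closed fingers, press down the end of the straightedge that has the hanging hole until it bottoms on the cover, let it up, and do the same with the plain end, so that the rocking shows both ways. Leave the straightedge lying loose across the middle of the round cover.

Things in the scene. Friction and masses are not known exactly. Their poses are not given: they have to be found in the camera images.
- straightedge: loose plain grey metal bar, 170 long x 26 wide x 28 high mm, hollow, 0.2 kg, dark grooves along its sides. Origin: centre of its underside; x runs along the bar toward the end with the hanging hole, z up. It starts lying flat on the worktop, away from the covers.
- hole_end (a point): point on the top face of the straightedge, at the round dark hanging hole (15 mm wide, look only: the surface there is solid to press on), 70 mm from the bar's middle along its +x. The plain end's pressing point is the mirror image, 70 mm from the middle along -x.
- round_cover: round light metal cover, 150 mm across, six small dark bolt holes near its rim, fixed. Origin: centre of its underside, z up. Its face is bowed: 22 mm high at the centre, smoothly down to 16 mm at the rim, so a bar across the middle (any direction) rests about level; its end, pressed with 3 to 12 N, goes down about 5 mm (8 degrees), bottoms, and springs back when let go.
- square_cover: bystander, not to be tested: square flat metal cover, 110 x 110 x 20 mm, fixed on the worktop; it and the round cover change places. Origin: centre of its underside, z up.

How it is judged:
On the way, in this order (a step that is already met when the one before it is completed fails the run):
1. the straightedge lies across the middle of the round cover, let go and at rest (horizontal distance between straightedge and round_cover below 0.02 m and z of straightedge in the frame of round_cover between 0.018 and 0.025 m and angle between straightedge's own z axis and vertical below 0.08 rad and linear speed of straightedge below 0.02 m/s and contact force between each of the arm, the fingers and straightedge below 0.1 N), for 0.2 s.
2. the fingers press the hole end down so that the straightedge tips toward it (contact force between the fingers and straightedge above 1 N and contact force between straightedge and round_cover above 1 N and horizontal distance between straightedge and round_cover below 0.025 m and angle between straightedge's own z axis and vertical above 0.085 rad and z of hole_end in the frame of round_cover below 0.048 m), for 0.05 s.
3. the fingers press the plain end down so that the straightedge tips the other way (contact force between the fingers and straightedge above 1 N and contact force between straightedge and round_cover above 1 N and horizontal distance between straightedge and round_cover below 0.025 m and angle between straightedge's own z axis and vertical above 0.085 rad and z of hole_end in the frame of round_cover above 0.052 m), for 0.05 s.
At the end, for the whole second after the job is handed in: The straightedge lies on the round cover, its middle within 25 mm of the cover's middle, within 4.5 degrees of level, let go and at rest (horizontal distance between straightedge and round_cover below 0.025 m and z of straightedge in the frame of round_cover between 0.018 and 0.025 m and angle between straightedge's own z axis and vertical below 0.08 rad and linear speed of straightedge below 0.02 m/s); the robot touches nothing.
It also fails if it takes over 54 s, if anything falls off the work surface, if the arm or the gripper's body presses on something with over 40 N, if the wrist force passes 120 N, or if a joint passes its speed limit or range.

### The arm

A 6-joint arm with a two-finger parallel gripper is mounted at the origin on a cart in front of the work surface, level with it; the furniture and walls round the work are solid. World frame = base frame: x ahead of the robot, y to its left, z up, the work surface at z = 0. Lengths are in m, angles in rad, forces in N, time in s.
With the tool pointing down it reaches from about 0.25 to 0.775 m from the base axis. Payload 4 kg.
Tool frame: the origin (TCP) lies midway between the tips of the shut fingers; the grasp point (between the pads) lies 19 mm behind it; z points along the fingers, y is the line along which they close (so a half turn about z gives the same grasp; the last joint's range is limited). The gripper opens to 85 mm and grips with 20 to 120 N. Pads are 22 mm wide; open, the fingers measure 114 mm over their backs; the gripper's body (76 mm by 85 mm) begins 54 mm behind the grasp point. The pads swing forward as they close: fully open they stand 13 mm farther back than shut.
Start: joints at [1.127, 0.087, 1.371, -0, 1.684, -0.103], TCP at [0.184, 0.518, 0.231] pointing down, gripper open.
Joint ranges: [-3.1, 3.1], [-0.76, 2.03], [0.27, 2.55], [-1.08, 4.22], [0.17, 2.65], [-2.57, 2.57]. Speed limits (rad/s): [2.79, 2.79, 3.14, 3.14, 3.14, 3.14].

### API

Orientations are given as [roll, pitch, yaw] about the fixed x, y, z axes, in that order (R = Rz(yaw) Ry(pitch) Rx(roll)).
In Python, from workcell import get_state, get_image, get_calibration, job_done gives the robot as it stands. The module is installed in compiled form; this text tells all that it offers.
- The arm moves only by the tool apply_moves, never from a script. Its argument "rows" is a list of rows, each a list of 3 entries, a list of its own where there are three numbers: the shift along the tool's x, y, z in units of 25 mm (1.0 is 25 mm), then the turn, a rotation vector about the tool's x, y, z in degrees, then the gripper's target within -1 to 1 (fully open at 1, half-way at 0, shut at -1). A call has exactly 8 rows; each row is the pose to reach, as a shift and turn from the pose commanded when the call began, along the tool's axes at that moment; what a row does not reach only later rows make up. A row lasts 1/8 s, in which the tool goes at most 62.5 mm and 10.7 degrees, less where a joint would pass 70% of its speed; a pose out of reach is approached as far as the arm can. A call with a gripper value outside its range is refused whole. The fingers move at their own pace and stop on an object; "newtons" is the grip in N (left out, the last holds). Time passes only in rows, so rows that repeat a pose let the fingers close, or fill a call up. It gives the time, the measured TCP pose, the force, the opening and the grip force at its end, in the units of the state.
- get_state(): the state, without advancing time (a new reading comes with each control period).
- get_image(name): name is "side" or "top"; returns (picture, depth): 480x640x3 uint8, blue, green, red; 480x640 float32, m along the optical axis (not along the pixel's ray), 0 where there is no reading.
- get_calibration(name): a dict with "K" (3x3 intrinsics, pixels), "k1" (the pictures are not rectified: a ray, as slopes to the right and down, at radius r is drawn at 1 + k1 r^2 times it, then the intrinsics apply), "R" (3x3) and "t" (3): a world point X has camera coordinates R X + t. Camera axes: x right, y down, z forward; pixel columns grow to the right and rows downward; lengths in m; the calibration is good to about 2 mm. A picture is of the moment at which its call begins. get_calibration takes no time and is no camera call.
- job_done(): hands the job in; it is judged then, once.
The state is a dict: "time": time; "q": joint angles; "dq": joint speeds; "joint_efforts": joint torques, N m; "tool_pos": TCP position; "tool_rot": TCP orientation; "contact_force": force on the tool from outside, world axes, zero at the start; "ft_torque": the same for the moment, N m; "finger_gap": finger opening in m; "finger_force": force on a finger pad.
Only numpy, scipy, OpenCV 4.12 (cv2) and the standard library are available. Lean on these libraries where they do the work, as an engineer would, in place of code of your own. Each camera call takes 0.05 s, during which the arm holds its last target. There are 200 camera calls.

## Working session

There is one attempt and no reset: what is moved stays moved. The work goes in short steps, Python scripts to look and compute and a tool call to move; the robot and the scene stay as the last step left them, time stands still between calls to the robot, and variables do not carry over. Pictures are saved under pics/ and viewed, at most 10 in all, crops included, and the job is handed in when it is done.

Besides the shell and the picture viewer there is one more tool, called after ">>>" as name(argument=value, ...) on one line, values as JSON. apply_moves: Moves the arm, as the interface text tells. Its arguments: {"type":"object","properties":{"rows":{"type":"array"},"newtons":{"type":"number"}},"required":["rows"]}

```bash
mkdir -p pics; python3 - <<'E'
from workcell import *
import cv2,numpy as np
for n in("side","top"):
    p,d=get_image(n);cv2.imwrite(f"pics/{n}0.png",p);np.savez(f"pics/{n}0.npz",p=p,d=d)
    c=get_calibration(n);print(n,c, -c["R"].T@c["t"])
s=get_state();print(s)
E
```

```text
side {'K': array([[478.45203143,   0.        , 318.42438236],
       [  0.        , 478.45203143, 235.21751739],
       [  0.        ,   0.        ,   1.        ]]), 'k1': -0.030620112847874147, 'R': array([[ 0.90036223, -0.43467101,  0.02022278],
       [-0.2665547 , -0.58767334, -0.76392973],
       [ 0.3439425 ,  0.682423  , -0.64498248]]), 't': array([-0.39307507,  0.26651393,  0.74057305])} [ 0.17023594 -0.51961929  0.68920363]
top {'K': array([[531.05903666,   0.        , 324.33553537],
       [  0.        , 531.05903666, 242.40516675],
       [  0.        ,   0.        ,   1.        ]]), 'k1': -0.05767654503991141, 'R': array([[ 0.01002192, -0.99985666,  0.013646  ],
       [-0.98039176, -0.01251084, -0.19666083],
       [ 0.19680336, -0.0114075 , -0.98037661]]), 't': array([0.12360013, 0.50091905, 1.06359227])} [0.28053966 0.14198226 1.1395455 ]
{'time': 0.1, 'q': array([ 1.12692786e+00,  8.79294387e-02,  1.37213144e+00, -1.17422755e-05,
        1.68359788e+00, -1.03139846e-01]), 'dq': array([ 0.00019397, -0.00121926, -0.00534119,  0.00074624,  0.0004003 ,
        0.00112673]), 'joint_efforts': array([ 2.78187268e-03, -3.53012788e+01, -3.14219606e+01,  4.87240618e-05,
        7.89996644e-03, -1.67860230e-05]), 'tool_pos': array([0.18362892, 0.51796036, 0.23021539]), 'tool_rot': array([-3.13953633e+00, -2.01111437e-04,  2.80086251e+00]), 'contact_force': array([ 0.72440277, -0.21596503, -0.64868248]), 'ft_torque': array([-0.01701523,  0.00068818, -0.04121484]), 'finger_force': 0.0, 'finger_gap': 0.08579468804044257}
```

View pics/top0.png

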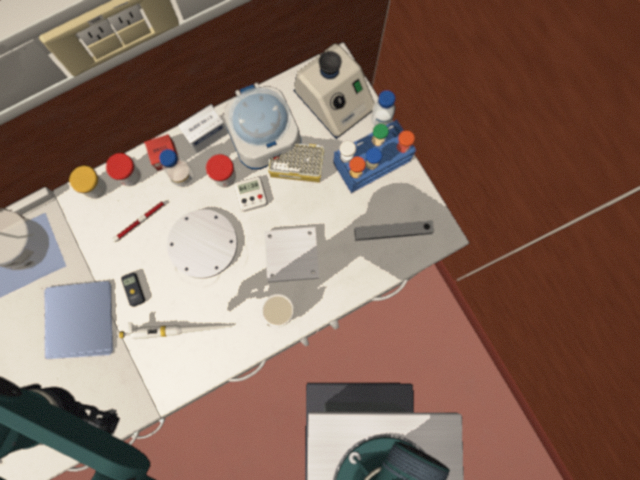

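View pics/side0.png

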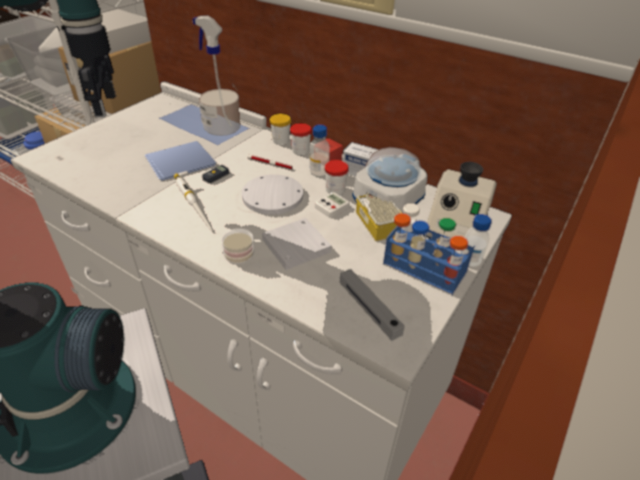

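The top view shows the round cover at about (202,243), the square cover at (292,253), and the bar from (355,234) to (433,227) with its hole at about (429,227). In the side view the round cover is at (272,193) and the bar runs from (345,275) to (397,330), with the hole at (394,322).

```bash
cat > h.py <<'E'
from workcell import *
import cv2,numpy as np
def dist(c): return np.array([c["k1"],0,0,0,0.])
def cloud(n,d):
    c=get_calibration(n);v,u=np.mgrid[:480,:640]
    r=cv2.undistortPoints(np.stack([u,v],-1).reshape(-1,1,2).astype(float),c["K"],dist(c)).reshape(480,640,2)
    P=np.dstack([r*d[...,None],d])
    W=(P-c["t"])@c["R"]; W[d<=0]=np.nan
    return W
def proj(n,X):
    c=get_calibration(n)
    return cv2.projectPoints(np.atleast_2d(X).astype(float),cv2.Rodrigues(c["R"])[0],c["t"],c["K"],dist(c))[0][:,0]
def tri(px):
    A=[];b=[]
    for n,p in px.items():
        c=get_calibration(n);x=cv2.undistortPoints(np.array([[p]],float),c["K"],dist(c))[0,0]
        for i in(0,1):
            r=c["R"][i]-x[i]*c["R"][2];A.append(r);b.append(-(c["t"][i]-x[i]*c["t"][2]))
    return np.linalg.lstsq(np.array(A),np.array(b),rcond=None)[0]
def blob(W,seed,lo,hi):
    m=((W[...,2]>lo)&(W[...,2]<hi)).astype(np.uint8)
    m=cv2.morphologyEx(m,cv2.MORPH_OPEN,np.ones((2,2),np.uint8))
    k,l=cv2.connectedComponents(m,connectivity=4);return (l==l[seed[1],seed[0]])&(m>0)
E
python3 - <<'E'
from h import *
seeds={"top":[(380,231),(202,243),(292,253)],"side":[(370,302),(272,193),(297,242)]}
for n in seeds:
    d=np.load(f"pics/{n}0.npz")["d"];W=cloud(n,d)
    for nm,s,(lo,hi) in zip(("bar","round","square"),seeds[n],((.02,.04),(.01,.035),(.01,.035))):
        print(n,nm,W[s[1],s[0]].round(4));m=blob(W,s,lo,hi)
        P=W[m];print(m.sum(),"z med",np.median(P[:,2]).round(4),"p95",np.percentile(P[:,2],95).round(4))
        r=cv2.minAreaRect((P[:,:2]*1000).astype(np.float32));print(" rect",np.round(r[0],1),np.round(r[1],1),round(r[2],1))
        if nm=="round":
            (x,y),R=cv2.minEnclosingCircle((P[:,:2]*1000).astype(np.float32));print(" circ",x,y,R)
print("hole tri",tri({"top":(429,227),"side":(394,322)}))
print("round tri",tri({"top":(202,243),"side":(272,193)}))
d=np.load("pics/top0.npz")["d"];W=cloud("top",d);print(W[300:310:3,200,:],W[227,429])
E
```

```text
top bar [0.5298 0.0099 0.03  ]
980 z med nan p95 nan
 rect [nan nan] [0. 0.] 0.0
top round [0.4997 0.3908 0.0248]
3741 z med nan p95 nan
 rect [nan nan] [0. 0.] 0.0
 circ 499.3325500488281 392.4993896484375 75.50426483154297
top square [0.4807 0.1978 0.0234]
2587 z med nan p95 nan
 rect [nan nan] [0. 0.] 0.0
side bar [ 0.5273 -0.0303  0.0265]
1045 z med nan p95 nan
 rect [nan nan] [nan  0.] nan
side round [0.4942 0.3787 0.0188]
1743 z med nan p95 nan
 rect [504.  388.9] [146.7 140.3] 64.7
 circ 506.60504150390625 391.1842041015625 81.42156219482422
side square [0.4776 0.1913 0.016 ]
1870 z med nan p95 nan
 rect [488.6 202.1] [120.7 107.4] 11.1
hole tri [ 0.53818224 -0.09478924  0.03479547]
round tri [0.50179982 0.39526894 0.00636413]
[[ 0.37963882  0.39307729  0.00403271]
 [ 0.37337307  0.39308619  0.00245549]
 [ 0.36704246  0.39292222  0.00166554]
 [ 0.36085574  0.39319773 -0.0011145 ]] [ 0.54010319 -0.096189    0.02956215]
```

```bash
sed -i 's/    k,l=cv2/    m[~np.isfinite(W[...,2])]=0\n    k,l=cv2/' h.py
python3 - <<'E'
from h import *
seeds={"top":[(380,231),(202,243),(292,253)],"side":[(370,302),(272,193),(297,242)]}
for n in seeds:
    d=np.load(f"pics/{n}0.npz")["d"];W=cloud(n,d)
    for nm,s,(lo,hi) in zip(("bar","round","square"),seeds[n],((.02,.045),(.01,.035),(.01,.035))):
        m=blob(W,s,lo,hi)
        P=W[m]; print(n,nm,m.sum(),"z med",np.median(P[:,2]).round(4),"p95",np.percentile(P[:,2],95).round(4),"mean",P.mean(0).round(4))
        q=(P[:,:2]*1000).astype(np.float32)
        r=cv2.minAreaRect(q);v,w=np.linalg.eigh(np.cov(q.T))[0:2];print(" rect",np.round(r[0],1),np.round(r[1],1),round(r[2],1),"axis",np.degrees(np.arctan2(w[1,1],w[0,1])).round(1))
        if nm=="round": print(" circ",cv2.minEnclosingCircle(q))
E
```

```text
top bar 976 z med 0.0289 p95 0.0327 mean [ 0.5316 -0.0231  0.0275]
 rect [533.6 -26.6] [ 27.3 178.2] 7.2 axis 95.9
top round 3729 z med 0.0199 p95 0.0243 mean [0.4979 0.3908 0.0195]
 rect [500.3 392.6] [146.5 148.1] 85.2 axis -170.8
 circ ((499.3325500488281, 392.4993896484375), 75.50426483154297)
top square 2578 z med 0.021 p95 0.0244 mean [0.4766 0.1974 0.0202]
 rect [479.5 198.1] [112.5 111.5] 5.2 axis 169.8
side bar 1039 z med 0.0252 p95 0.0272 mean [ 0.5333 -0.0298  0.0248]
 rect [542.1 -22.1] [ 45.2 167.4] 6.2 axis 96.3
side round 1739 z med 0.0162 p95 0.0198 mean [0.4978 0.382  0.0159]
 rect [500.1 390.5] [146.6 146.3] 60.2 axis -177.6
 circ ((506.60504150390625, 391.1842041015625), 81.42156219482422)
side square 1866 z med 0.0173 p95 0.0192 mean [0.477  0.1913 0.0167]
 rect [484.6 197.4] [124.2 109.7] 5.6 axis 137.9
```

```bash
cat >> h.py <<'E'
from scipy.spatial.transform import Rotation as Ro
def go(pos,yaw):
    s=get_state();R=Ro.from_euler("xyz",s["tool_rot"]);T=Ro.from_euler("xyz",[np.pi,0,np.radians(yaw)])
    print("t",s["time"],"pos",s["tool_pos"].round(4),"yaw",np.degrees(s["tool_rot"]).round(2),"gap",round(s["finger_gap"],4),"F",s["contact_force"].round(2))
    print(" shift",(R.inv().apply(np.array(pos)-s["tool_pos"])/.025).round(2),"turn",np.degrees((R.inv()*T).as_rotvec()).round(1))
E
python3 -c "
from h import *
go([.5325,-.0265,.12],96)"
```

```text
t 0.1 pos [0.1836 0.518  0.2302] yaw [-1.7988e+02 -1.0000e-02  1.6048e+02] gap 0.0858 F [ 0.72 -0.22 -0.65]
 shift [-20.43 -15.85   4.44] turn [-0.1  0.1 64.5]
```

>>> apply_moves(rows=[[[-2,-1.6,0],[0,0,8],1],[[-3.9,-3,0],[0,0,16],1],[[-5.8,-4.5,0],[0,0,24],1],[[-7.7,-6,0],[0,0,32],1],[[-9.6,-7.5,0],[0,0,40],1],[[-11.5,-9,0],[0,0,48],1],[[-13.4,-10.4,0.5],[0,0,56],1],[[-15.3,-11.9,1],[0,0,64.5],1]], newtons=50)

```text
time: 1.1
tool_pos: [0.4456, 0.1084, 0.2059]
tool_rot: [3.141, -0.0, 1.67]
contact_force: [1.1, 0.0, -0.2]
finger_gap: 0.0852
finger_force: 0.0
```

```bash
python3 -c "
from h import *
go([.5325,-.0265,.10],96)"
```

```text
t 1.1 pos [0.4456 0.1084 0.2059] yaw [ 1.7997e+02 -3.0000e-02  9.5700e+01] gap 0.0852 F [ 1.1   0.02 -0.2 ]
 shift [-5.72  2.92  4.23] turn [ 0.  -0.  -0.3]
```

>>> apply_moves(rows=[[[-1.5,0.8,1],[0,0,0],1],[[-3,1.6,2],[0,0,0],1],[[-4.5,2.3,3],[0,0,0],1],[[-5.3,2.7,3.8],[0,0,0],1],[[-5.7,2.9,4.2],[0,0,0],1],[[-5.7,2.9,4.2],[0,0,0],1],[[-5.7,2.9,4.2],[0,0,0],1],[[-5.7,2.9,4.2],[0,0,0],1]])

```text
time: 2.1
tool_pos: [0.5322, -0.0232, 0.1026]
tool_rot: [3.139, 0.0, 1.676]
contact_force: [-0.4, -0.2, 0.0]
finger_gap: 0.0859
finger_force: 0.0
```

```bash
python3 - <<'E'
from h import *
go([.5325,-.0265,.006],96)
p,d=get_image("top");cv2.imwrite("pics/a_top.png",cv2.resize(p[170:290,320:480],(800,600)));p,d=get_image("side");cv2.imwrite("pics/a.png",cv2.resize(p[230:350,300:460],(800,600)))
E
```

```text
t 2.1 pos [ 0.5322 -0.0232  0.1026] yaw [1.7988e+02 1.0000e-02 9.6050e+01] gap 0.0859 F [-0.43 -0.17  0.03]
 shift [-0.13 -0.01  3.86] turn [0.1 0.  0. ]
```

View pics/a.png

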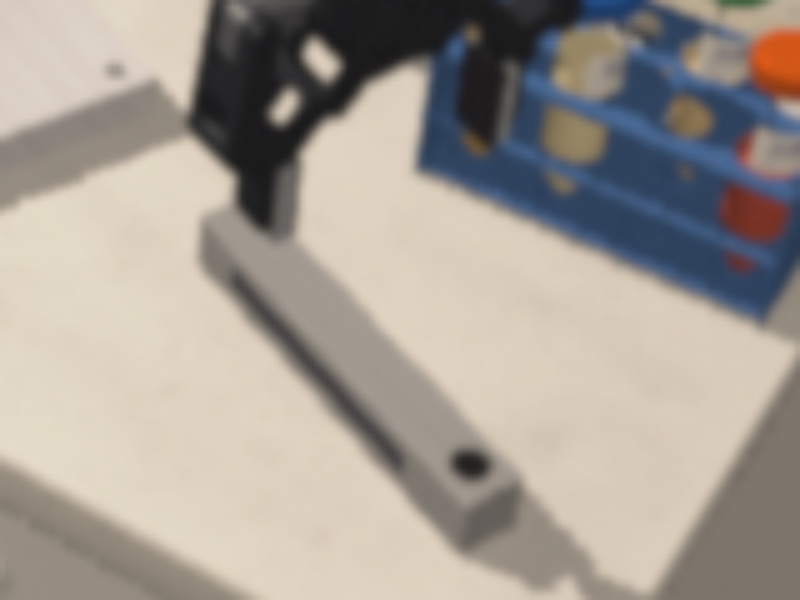

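The crop shows the open fingers above the bar with its hole at about (470,463). The blue tube rack is near the far finger, so I'll check its clearance.

```bash
python3 - <<'E'
from h import *
for n in("top","side"):
    W=cloud(n,np.load(f"pics/{n}0.npz")["d"]);P=W.reshape(-1,3);P=P[np.isfinite(P[:,2])]
    m=(abs(P[:,1]+.0265)<.05)&(P[:,0]>.565)&(P[:,0]<.75)&(P[:,2]>.015)
    print(n,np.percentile(P[m][:,0],[0,1,5]))
E
```

```text
top [0.64950252 0.65378316 0.66034351]
side [0.64702365 0.65324152 0.65949062]
```

>>> apply_moves(rows=[[[-0.1,0,1.3],[0,0,0],1],[[-0.1,0,2.6],[0,0,0],1],[[-0.1,0,3.5],[0,0,0],1],[[-0.1,0,3.85],[0,0,0],1],[[-0.1,0,3.85],[0,0,0],1],[[-0.1,0,3.85],[0,0,0],-1],[[-0.1,0,3.85],[0,0,0],-1],[[-0.1,0,3.85],[0,0,0],-1]])

```text
time: 3.2
tool_pos: [0.5326, -0.0266, 0.0058]
tool_rot: [3.14, 0.0, 1.675]
contact_force: [-1.2, 0.6, -0.3]
finger_gap: 0.0322
finger_force: 0.0
```

>>> apply_moves(rows=[[[0,0,0],[0,0,0],-1],[[0,0,0],[0,0,0],-1],[[0,0,0],[0,0,0],-1],[[0,0,-0.2],[0,0,0],-1],[[0,0,-1],[0,0,0],-1],[[0,0,-2],[0,0,0],-1],[[0,0,-3],[0,0,0],-1],[[0,0,-4],[0,0,0],-1]])

```text
time: 4.2
tool_pos: [0.5306, -0.0263, 0.1043]
tool_rot: [-3.138, -0.001, 1.675]
contact_force: [-0.6, 0.2, -1.8]
finger_gap: 0.025
finger_force: 49.5
```

```bash
python3 - <<'E'
from h import *
go([.4995,.3915,.10],96)
p,d=get_image("side");cv2.imwrite("pics/b.png",p)
E
```

```text
t 4.2 pos [ 0.5306 -0.0263  0.1043] yaw [-1.7978e+02 -6.0000e-02  9.5970e+01] gap 0.025 F [-0.55  0.23 -1.82]
 shift [16.75  0.5   0.19] turn [-0.2 -0.1 -0. ]
```

View pics/b.png

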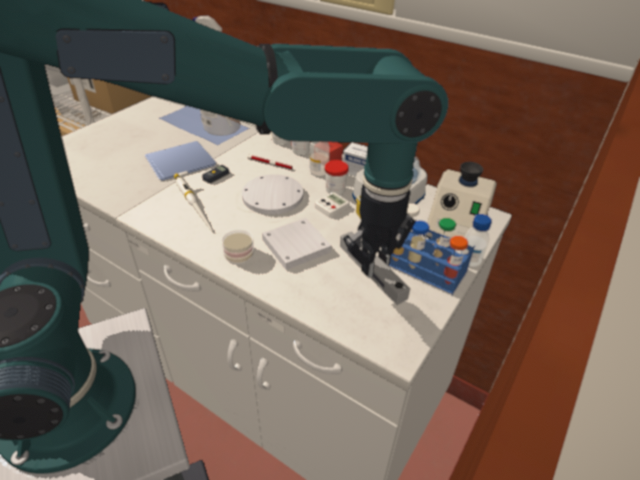

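The bar is held off the table, between the fingers at about (380,270). Next I'll check the heights around the target.

```bash
python3 - <<'E'
from h import *
for n in("top","side"):
    W=cloud(n,np.load(f"pics/{n}0.npz")["d"]);P=W.reshape(-1,3);P=P[np.isfinite(P[:,2])]
    for x in np.arange(.40,.68,.04):
        r=[]
        for y in np.arange(0,.52,.04):
            m=(P[:,0]>x)&(P[:,0]<x+.04)&(P[:,1]>y)&(P[:,1]<y+.04);r.append(int(1000*np.percentile(P[m][:,2],99)) if m.any() else -9)
        print(n,round(x,2),r)
E
```

```text
top 0.4 [5, 5, 5, 23, 25, 24, 23, 6, 13, 21, 21, 5, 5]
top 0.44 [5, 5, 5, 25, 25, 25, 25, 6, 23, 25, 25, 22, 5]
top 0.48 [31, 31, 5, 25, 25, 25, 25, 13, 25, 27, 26, 24, 5]
top 0.52 [33, 34, 5, 23, 24, 24, 24, 6, 22, 26, 25, 22, 5]
top 0.56 [6, 6, 5, 6, 6, 6, 21, 23, 19, 21, 20, 6, 15]
top 0.6 [6, 122, 62, 6, 6, 5, 22, 23, 76, 76, 90, 123, 5]
top 0.64 [124, 124, 123, 55, 56, 55, 68, 72, 77, 77, 134, 134, 502]
top 0.68 [124, 123, 124, 55, 70, 105, 116, 114, 74, 72, 68, 536, 537]
side 0.4 [0, 0, 0, 19, 20, 19, 18, 0, 13, 17, 17, 0, 3]
side 0.44 [0, 0, 0, 19, 19, 20, 19, 0, 18, 20, 20, 16, 0]
side 0.48 [27, 26, 0, 19, 20, 20, 20, 15, 19, 21, 21, 17, 0]
side 0.52 [28, 27, 0, 18, 18, 19, 19, 0, 18, 20, 20, 17, 5]
side 0.56 [0, 0, 0, 0, 0, 0, 17, 17, 13, 16, 15, 0, 9]
side 0.6 [2, 117, 39, 0, 0, 0, 17, 17, 71, 70, 89, 126, 0]
side 0.64 [118, 119, 119, 51, 51, 50, 65, 66, 71, 71, 127, 129, 403]
side 0.68 [118, 118, 119, 51, 65, 100, 111, 110, 68, 0, 87, 416, 411]
```

>>> apply_moves(rows=[[[1,0,0],[0,0,0],-1],[[3,0.1,0],[0,0,0],-1],[[5,0.1,0],[0,0,0],-1],[[7,0.2,0],[0,0,0],-1],[[9,0.3,0],[0,0,0],-1],[[11,0.3,0],[0,0,0],-1],[[13,0.4,0],[0,0,0],-1],[[14.5,0.4,0],[0,0,0],-1]])

```text
time: 5.25
tool_pos: [0.5028, 0.3365, 0.1029]
tool_rot: [-3.138, 0.001, 1.676]
contact_force: [0.7, 0.1, -1.6]
finger_gap: 0.025
finger_force: 49.5
```

>>> apply_moves(rows=[[[1.0,0,0],[0,0,0],-1],[[1.7,0,0],[0,0,0],-1],[[2.1,0.1,0],[0,0,0],-1],[[2.2,0.1,0],[0,0,0],-1],[[2.2,0.1,0],[0,0,0],-1],[[2.2,0.1,0],[0,0,0],-1],[[2.2,0.1,0],[0,0,0],-1],[[2.2,0.1,0],[0,0,0],-1]])

```text
time: 6.25
tool_pos: [0.5012, 0.3898, 0.1052]
tool_rot: [3.141, -0.0, 1.675]
contact_force: [-0.3, -0.1, -1.9]
finger_gap: 0.025
finger_force: 49.5
```

```bash
python3 - <<'E'
from h import *
go([.4995,.3915,.032],96)
p,d=get_image("side");cv2.imwrite("pics/c.png",p[100:340,160:480].repeat(2,0).repeat(2,1))
E
```

```text
t 6.25 pos [0.5012 0.3898 0.1052] yaw [ 1.7999e+02 -1.0000e-02  9.5950e+01] gap 0.025 F [-0.34 -0.05 -1.87]
 shift [ 0.08 -0.06  2.93] turn [ 0. -0. -0.]
```

View pics/c.png

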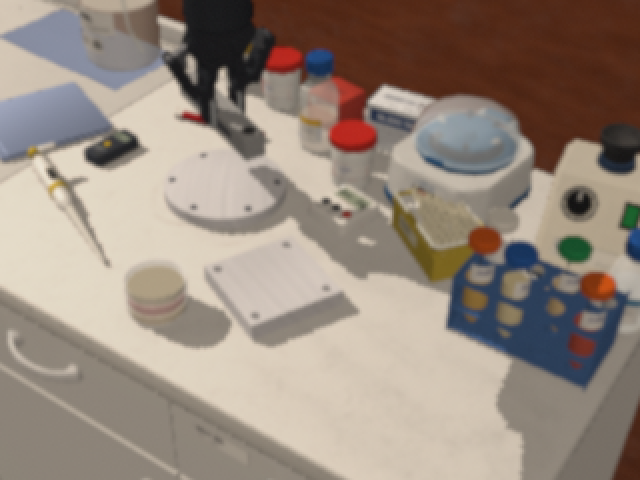

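The bar is held above the round cover, its near end at about (245,140) in the crop. I'll lower it gently.

>>> apply_moves(rows=[[[0.1,-0.1,0.8],[0,0,0],-1],[[0.1,-0.1,1.6],[0,0,0],-1],[[0.1,-0.1,2.3],[0,0,0],-1],[[0.1,-0.1,2.7],[0,0,0],-1],[[0.1,-0.1,2.9],[0,0,0],-1],[[0.1,-0.1,3.0],[0,0,0],-1],[[0.1,-0.1,3.05],[0,0,0],-1],[[0.1,-0.1,3.05],[0,0,0],-1]])

```text
time: 7.3
tool_pos: [0.4986, 0.3925, 0.0294]
tool_rot: [3.141, -0.001, 1.675]
contact_force: [0.1, -0.4, -1.8]
finger_gap: 0.0251
finger_force: 49.6
```

>>> apply_moves(rows=[[[0,0,0.03],[0,0,0],-1],[[0,0,0.06],[0,0,0],-1],[[0,0,0.06],[0,0,0],-1],[[0,0,0.06],[0,0,0],-1],[[0,0,0.06],[0,0,0],-1],[[0,0,0.06],[0,0,0],-1],[[0,0,0.06],[0,0,0],-1],[[0,0,0.06],[0,0,0],-1]])

```text
time: 8.3
tool_pos: [0.4986, 0.3924, 0.028]
tool_rot: [3.141, -0.0, 1.675]
contact_force: [-1.9, -1.2, 4.5]
finger_gap: 0.025
finger_force: 50.4
```

>>> apply_moves(rows=[[[0,0,-0.03],[0,0,0],-1],[[0,0,-0.03],[0,0,0],-0.2],[[0,0,-0.03],[0,0,0],0],[[0,0,-0.03],[0,0,0],0.1],[[0,0,-0.03],[0,0,0],0.1],[[0,0,-0.03],[0,0,0],0.1],[[0,0,-0.03],[0,0,0],0.1],[[0,0,-0.03],[0,0,0],0.1]])

```text
time: 9.3
tool_pos: [0.4984, 0.3923, 0.0281]
tool_rot: [3.142, -0.0, 1.675]
contact_force: [0.1, -0.2, -0.0]
finger_gap: 0.0472
finger_force: 0.0
```

>>> apply_moves(rows=[[[0,0,0],[0,0,0],0.1],[[0,0,-0.2],[0,0,0],0.1],[[0,0,-0.6],[0,0,0],0.1],[[0,0,-1.2],[0,0,0],0.1],[[0,0,-2.0],[0,0,0],0.1],[[0,0,-2.6],[0,0,0],-1],[[0,0,-2.6],[0,0,0],-1],[[0,0,-2.6],[0,0,0],-1]])

```text
time: 10.3
tool_pos: [0.4981, 0.3921, 0.0927]
tool_rot: [-3.141, 0.0, 1.675]
contact_force: [-0.4, -0.2, 0.3]
finger_gap: 0.0
finger_force: 0.0
```

```bash
python3 - <<'E'
from h import *
go([.4995,.3915,.1],96)
p,d=get_image("side");cv2.imwrite("pics/d.png",cv2.resize(p[140:260,200:360],(800,600)));W=cloud("side",d)
p2,d2=get_image("top");cv2.imwrite("pics/d2.png",cv2.resize(p2[180:300,120:280],(800,600)))
np.savez("pics/d.npz",s=d,t=d2)
for n,D in(("side",d),("top",d2)):
    W=cloud(n,D);P=W.reshape(-1,3);m=(abs(P[:,0]-.5)<.06)&(abs(P[:,1]-.392)<.12)&(P[:,2]>.035)&(P[:,2]<.06);P=P[m]
    if len(P)>20:print(n,len(P),P.mean(0),cv2.minAreaRect((P[:,:2]*1000).astype(np.float32)))
E
```

```text
t 10.3 pos [0.4981 0.3921 0.0927] yaw [-1.7997e+02  1.0000e-02  9.5980e+01] gap 0.0 F [-0.39 -0.16  0.28]
 shift [-0.03  0.05 -0.29] turn [-0.  0. -0.]
side 578 [0.49436095 0.38597837 0.04539532] ((495.4964904785156, 395.9635925292969), (29.187864303588867, 174.8615264892578), 6.272743225097656)
top 549 [0.49501838 0.39697449 0.0495889 ] ((497.0334167480469, 398.12164306640625), (27.169876098632812, 170.8675537109375), 5.520483016967773)
```

View pics/d.png

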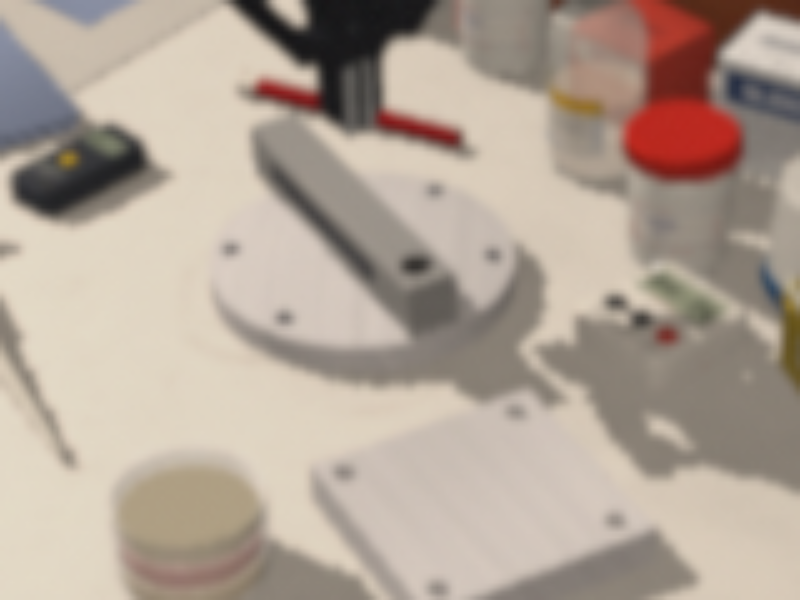

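The bar lies across the middle of the round cover, hole end nearest the camera (hole at about (415,264) in the crop), and the fingers are clear. Now the hole end.

```bash
python3 -c "
from h import *
go([.5045,.3264,.060],96)"
```

```text
t 10.4 pos [0.4977 0.3919 0.0919] yaw [-1.7989e+02  5.0000e-02  9.5970e+01] gap -0.0002 F [-0.16 -0.68  0.15]
 shift [-2.63 -0.    1.28] turn [-0.1  0.1 -0. ]
```

>>> apply_moves(rows=[[[-0.8,0,0],[0,0,0],-1],[[-1.6,0,0],[0,0,0],-1],[[-2.3,0,0.4],[0,0,0],-1],[[-2.6,0,0.8],[0,0,0],-1],[[-2.6,0,1.1],[0,0,0],-1],[[-2.6,0,1.3],[0,0,0],-1],[[-2.6,0,1.3],[0,0,0],-1],[[-2.6,0,1.3],[0,0,0],-1]])

```text
time: 11.4
tool_pos: [0.5052, 0.3282, 0.0609]
tool_rot: [3.141, -0.0, 1.676]
contact_force: [-0.5, 0.4, 0.6]
finger_gap: -0.0002
finger_force: 0.0
```

>>> apply_moves(rows=[[[0,0,0.1],[0,0,0],-1],[[0,0,0.2],[0,0,0],-1],[[0,0,0.3],[0,0,0],-1],[[0,0,0.4],[0,0,0],-1],[[0,0,0.5],[0,0,0],-1],[[0,0,0.55],[0,0,0],-1],[[0,0,0.6],[0,0,0],-1],[[0,0,0.6],[0,0,0],-1]])

```text
time: 12.4
tool_pos: [0.5058, 0.327, 0.0469]
tool_rot: [3.14, 0.001, 1.675]
contact_force: [-1.1, -2.6, 7.0]
finger_gap: -0.0001
finger_force: 3.0
```

>>> apply_moves(rows=[[[0,0,0.03],[0,0,0],-1],[[0,0,0.06],[0,0,0],-1],[[0,0,0.06],[0,0,0],-1],[[0,0,0.06],[0,0,0],-1],[[0,0,0.06],[0,0,0],-1],[[0,0,0.06],[0,0,0],-1],[[0,0,0.06],[0,0,0],-1],[[0,0,0.06],[0,0,0],-1]])

```text
time: 13.4
tool_pos: [0.506, 0.3263, 0.0461]
tool_rot: [3.14, 0.002, 1.675]
contact_force: [-1.2, -5.1, 7.5]
finger_gap: 0.0004
finger_force: 4.4
```

```bash
python3 - <<'E'
from h import *
go([.4895,.4646,.060],96)
p,d=get_image("side");cv2.imwrite("pics/e.png",cv2.resize(p[140:260,200:360],(800,600)))
W=cloud("side",d);P=W.reshape(-1,3);ax=np.array([.104,-.9945]);u=(P[:,:2]-[.4972,.396])@ax;w=(P[:,:2]-[.4972,.396])@[.9945,.104]
for lo in range(-80,80,20):
    m=(u>lo/1e3)&(u<lo/1e3+.02)&(abs(w)<.008)&(P[:,2]>.03)&(P[:,2]<.07);print(lo+10,m.sum(),np.median(P[m][:,2]).round(4) if m.any() else None)
E
```

```text
t 13.4 pos [0.506  0.3263 0.0461] yaw [1.7989e+02 1.3000e-01 9.5950e+01] gap 0.0004 F [-1.23 -5.12  7.51]
 shift [ 5.57 -0.08 -0.57] turn [ 0.1  0.1 -0. ]
-70 28 0.0562
-50 0 None
-30 0 None
-10 1 0.05
10 7 0.0481
30 18 0.0469
50 7 0.0453
70 19 0.0468
```

View pics/e.png

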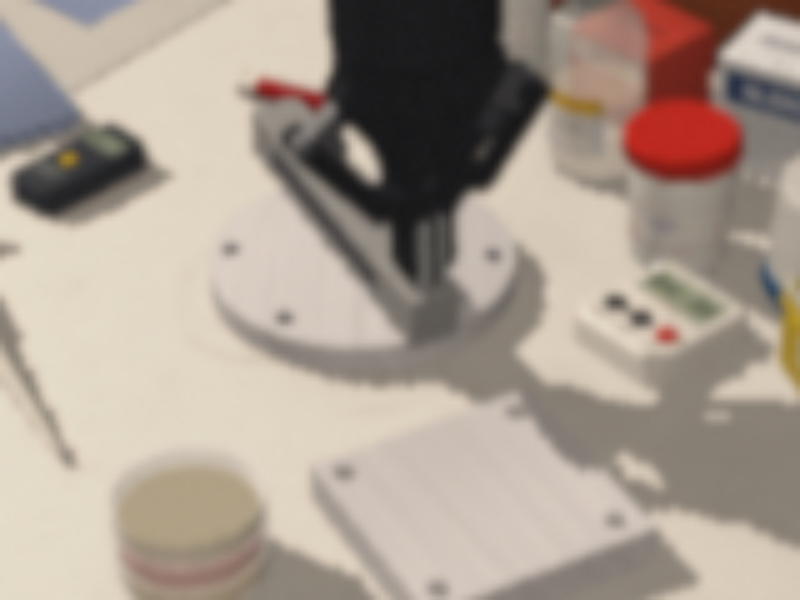

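The fingers are on the hole end at about (430,290) in the crop, and the far end has risen a little. The tilt is hard to judge from this, so I'll locate the hole precisely and press farther out.

>>> apply_moves(rows=[[[0,0,-0.1],[0,0,0],-1],[[0,0,-0.3],[0,0,0],-1],[[0,0,-0.5],[0,0,0],-1],[[-0.2,0,-0.6],[0,0,0],-1],[[-0.2,0,-0.6],[0,0,0],-1],[[-0.2,0,-0.6],[0,0,0],-1],[[-0.2,0,-0.6],[0,0,0],-1],[[-0.2,0,-0.6],[0,0,0],-1]])

```text
time: 14.45
tool_pos: [0.5055, 0.3227, 0.0589]
tool_rot: [-3.141, -0.0, 1.675]
contact_force: [-0.2, -1.3, 0.4]
finger_gap: 0.0002
finger_force: 0.0
```

```bash
python3 - <<'E'
from h import *
go([.5055,.3164,.060],96)
def ray(n,p,z):
    c=get_calibration(n);x=cv2.undistortPoints(np.array([[p]],float),c["K"],dist(c))[0,0]
    D=c["R"].T@np.array([*x,1]);C=-c["R"].T@c["t"];return C+D*(z-C[2])/D[2]
print("side hole",ray("side",(200+415/5-.4,140+264/5-.4),.05))
g=cv2.GaussianBlur(cv2.cvtColor(cv2.imread("pics/d2.png"),6),(0,0),3)
X=proj("top",[.5045,.3264,.05])[0];print(X)
a,b=((X-[120,180])*5).astype(int);w=g[b-40:b+40,a-40:a+40].astype(float);t=np.clip(np.percentile(w,12)-w,0,None);yy,xx=np.mgrid[b-40:b+40,a-40:a+40]
q=((xx*t).sum()/t.sum(),(yy*t).sum()/t.sum());print(q,ray("top",(120+q[0]/5-.4,180+q[1]/5-.4),.05))
E
```

```text
t 14.45 pos [0.5055 0.3227 0.0589] yaw [-179.99   -0.     95.98] gap 0.0002 F [-0.24 -1.28  0.44]
 shift [-0.25 -0.03 -0.04] turn [-0. -0. -0.]
side hole [0.50234525 0.32910544 0.05      ]
[230.26058654 238.7736806 ]
(np.float64(539.3984419449429), np.float64(301.2023283294674)) [0.50214613 0.33212644 0.05      ]
```

View pics/d2.png

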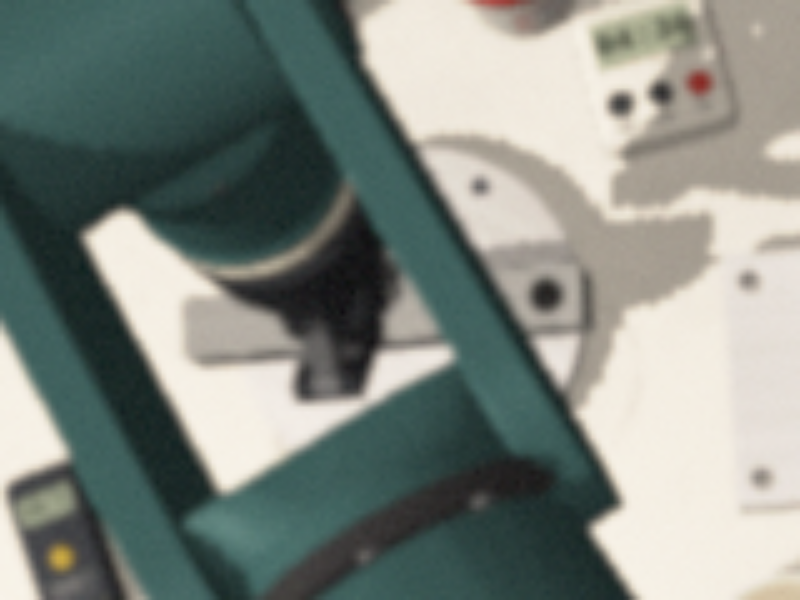

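The top crop shows the hole at (546,295), which puts it at about (0.5025, 0.330). The bar is about 9 mm off the cover's middle, within tolerance. I'll press again, farther out and slightly deeper.

>>> apply_moves(rows=[[[0,-0.1,0.15],[0,0,0],-1],[[0,-0.1,0.3],[0,0,0],-1],[[0,-0.1,0.4],[0,0,0],-1],[[0,-0.1,0.5],[0,0,0],-1],[[0,-0.1,0.56],[0,0,0],-1],[[0,-0.1,0.62],[0,0,0],-1],[[0,-0.1,0.64],[0,0,0],-1],[[0,-0.1,0.64],[0,0,0],-1]])

```text
time: 15.45
tool_pos: [0.5042, 0.3207, 0.0451]
tool_rot: [3.14, 0.003, 1.675]
contact_force: [-1.5, -6.6, 8.8]
finger_gap: 0.0001
finger_force: 4.6
```

```bash
python3 - <<'E'
from h import *
go([.4895,.4646,.060],96)
E
```

```text
t 15.45 pos [0.5042 0.3207 0.0451] yaw [179.9    0.18  95.94] gap 0.0001 F [-1.53 -6.57  8.83]
 shift [ 5.79  0.01 -0.62] turn [ 0.1  0.2 -0.1]
```

```bash
cat >> h.py <<'E'
def tilt(d,n="side",c=(.495,.3996)):
    P=cloud(n,d).reshape(-1,3);ax=np.array([.1045,-.9945]);q=P[:,:2]-c;u=q@ax;w=q@[.9945,.1045]
    m=(abs(u)<.09)&(abs(w)<.009)&(P[:,2]>.036)&(P[:,2]<.068);u=u[m];z=P[m][:,2]
    for _ in range(6):
        f=np.polyfit(u,z,1);r=abs(z-np.polyval(f,u));k=r<max(2*np.median(r),.0015);u,z=u[k],z[k]
    print(n,len(u),"range",u.min().round(3),u.max().round(3),"slope",f.round(4))
E
python3 - <<'E'
from h import *
o=np.load("pics/d.npz");tilt(o["s"]);tilt(o["t"],"top")
for n in("side","top"):
    p,d=get_image(n);tilt(d,n)
E
```

```text
side 209 range -0.083 0.088 slope [0.0183 0.0469]
top 185 range -0.083 0.087 slope [0.0289 0.0505]
side 63 range -0.079 0.09 slope [-0.1104  0.0503]
top 183 range -0.078 0.089 slope [-0.1068  0.0545]
```

The tilt is about 0.11 to 0.13 rad, so the hole end has bottomed. Now I'll let it up and move to the plain end.

>>> apply_moves(rows=[[[0,0,-0.15],[0,0,0],-1],[[0,0,-0.35],[0,0,0],-1],[[0,0,-0.8],[0,0,0],-1],[[0,0,-1.4],[0,0,0],-1],[[1.5,0,-1.4],[0,0,0],-1],[[3,0,-1.4],[0,0,0],-1],[[4.5,0,-1.4],[0,0,0],-1],[[5.9,0,-1.2],[0,0,0],-1]])

```text
time: 16.55
tool_pos: [0.4881, 0.471, 0.0748]
tool_rot: [3.139, -0.002, 1.675]
contact_force: [0.8, -0.6, -0.4]
finger_gap: 0.0001
finger_force: 0.0
```

```bash
python3 - <<'E'
from h import *
go([.4877,.469,.060],96)
for n in("side","top"):
    p,d=get_image(n);tilt(d,n);cv2.imwrite(f"pics/f{n}.png",cv2.resize(p[140:260,200:360] if n=="side" else p[180:300,120:280],(800,600)))
    W=cloud(n,d);P=W.reshape(-1,3);m=(abs(P[:,0]-.5)<.06)&(abs(P[:,1]-.392)<.12)&(P[:,2]>.035)&(P[:,2]<.06);P=P[m];print(cv2.minAreaRect((P[:,:2]*1000).astype(np.float32)))
E
```

```text
t 16.55 pos [0.4881 0.471  0.0748] yaw [ 1.7987e+02 -9.0000e-02  9.5990e+01] gap 0.0001 F [ 0.75 -0.63 -0.41]
 shift [-0.08 -0.03  0.59] turn [ 0.1 -0.1 -0. ]
side 210 range -0.085 0.087 slope [0.0164 0.0469]
((494.7156677246094, 397.9302978515625), (28.293386459350586, 174.915283203125), 7.152271747589111)
top 277 range -0.042 0.087 slope [0.0236 0.0507]
((496.5797119140625, 397.1326904296875), (27.686805725097656, 168.48309326171875), 6.350123882293701)
```

View pics/fside.png

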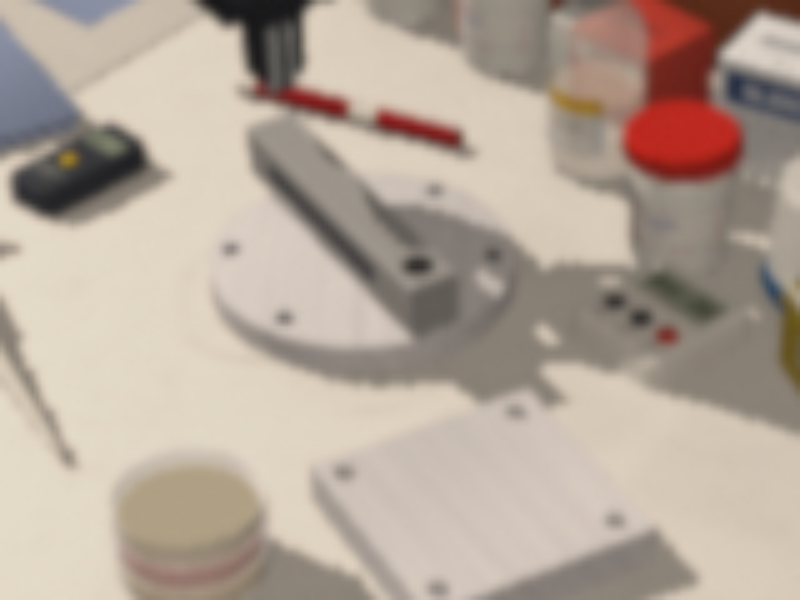

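The bar came back to rest with its hole at about (417,265) in the crop and its position unchanged. The fingers stand above the plain end.

>>> apply_moves(rows=[[[0,0,0.4],[0,0,0],-1],[[0,0,0.7],[0,0,0],-1],[[0,0,0.85],[0,0,0],-1],[[0,0,0.95],[0,0,0],-1],[[0,0,1.05],[0,0,0],-1],[[0.05,0,1.15],[0,0,0],-1],[[0.05,0,1.2],[0,0,0],-1],[[0.05,0,1.2],[0,0,0],-1]])

```text
time: 17.65
tool_pos: [0.4882, 0.4709, 0.0449]
tool_rot: [3.14, -0.001, 1.675]
contact_force: [-0.5, -0.6, 5.1]
finger_gap: -0.0
finger_force: 2.5
```

```bash
python3 - <<'E'
from h import *
go([.4877,.469,.060],96)
for n in("side","top"):
    p,d=get_image(n);tilt(d,n)
E
```

```text
t 17.65 pos [0.4882 0.4709 0.0449] yaw [ 1.7989e+02 -8.0000e-02  9.5990e+01] gap -0.0 F [-0.52 -0.65  5.1 ]
 shift [-0.07 -0.03 -0.61] turn [ 0.1 -0.1 -0. ]
side 190 range -0.076 0.087 slope [0.1141 0.0499]
top 264 range -0.038 0.083 slope [0.1176 0.0538]
```

>>> apply_moves(rows=[[[0.02,0,0.04],[0,0,0],-1],[[0.04,0,0.08],[0,0,0],-1],[[0.04,0,0.08],[0,0,0],-1],[[0.04,0,0.08],[0,0,0],-1],[[0.04,0,0.08],[0,0,0],-1],[[0.04,0,0.08],[0,0,0],-1],[[0.04,0,0.08],[0,0,0],-1],[[0.04,0,0.08],[0,0,0],-1]])

```text
time: 18.75
tool_pos: [0.4883, 0.4711, 0.0447]
tool_rot: [3.139, -0.0, 1.675]
contact_force: [-3.0, -4.1, 11.6]
finger_gap: 0.0001
finger_force: 5.4
```

```bash
python3 - <<'E'
from h import *
for n in("side","top"):
    p,d=get_image(n);tilt(d,n)
E
```

```text
side 175 range -0.071 0.086 slope [0.1212 0.05  ]
top 250 range -0.038 0.082 slope [0.122  0.0538]
```

The bar bottomed on the plain end too: 11.6 N, with no further travel. I'll let it up and withdraw.

>>> apply_moves(rows=[[[0,0,-0.15],[0,0,0],-1],[[0,0,-0.35],[0,0,0],-1],[[0,0,-0.8],[0,0,0],-1],[[0,0,-1.6],[0,0,0],-1],[[0,0,-2.8],[0,0,0],-1],[[0,0,-4],[0,0,0],-1],[[0,0,-5],[0,0,0],-1],[[0,0,-5],[0,0,0],-1]])

```text
time: 19.85
tool_pos: [0.4889, 0.4726, 0.1709]
tool_rot: [3.135, -0.005, 1.675]
contact_force: [-0.4, -0.5, -0.2]
finger_gap: -0.0
finger_force: 0.0
```

```bash
python3 - <<'E'
from h import *
print(get_state()["tool_pos"])
for n in("side","top"):
    p,d=get_image(n);tilt(d,n)
    P=cloud(n,d).reshape(-1,3);m=(abs(P[:,0]-.5)<.06)&(abs(P[:,1]-.392)<.12)&(P[:,2]>.035)&(P[:,2]<.06);P=P[m];print(cv2.minAreaRect((P[:,:2]*1000).astype(np.float32)))
    if n=="side":cv2.imwrite("pics/g.png",cv2.resize(p[140:260,200:360],(800,600)))
E
```

```text
[0.48892718 0.47259385 0.17093849]
side 229 range -0.084 0.086 slope [0.0264 0.0469]
((494.55657958984375, 398.4098815917969), (28.610084533691406, 174.64730834960938), 7.009043216705322)
top 293 range -0.055 0.086 slope [0.0186 0.0505]
((498.3266296386719, 384.5205993652344), (27.357425689697266, 143.2754669189453), 6.918837070465088)
```

View pics/g.png

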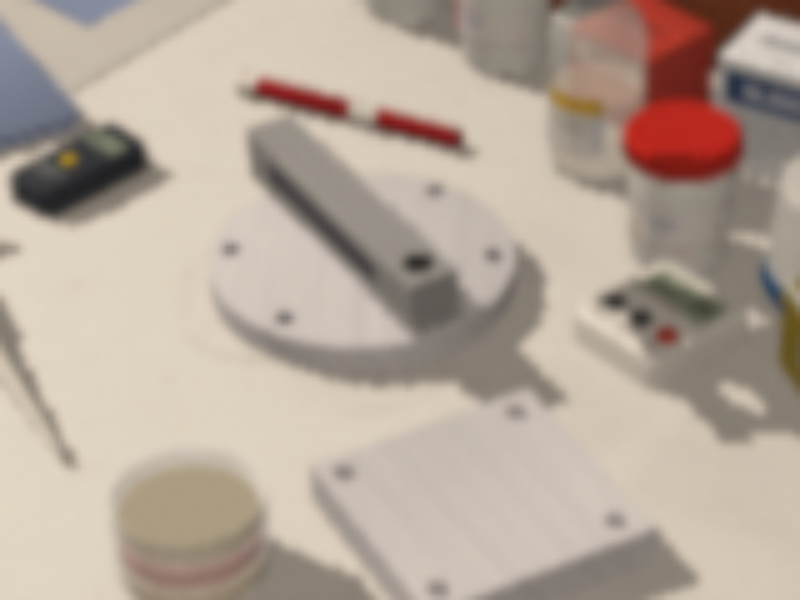

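The bar lies loose across the middle of the cover (hole at (417,262)), nearly level. I'll let it settle for a second and hand in.

>>> apply_moves(rows=[[[0,0,0],[0,0,0],-1],[[0,0,0],[0,0,0],-1],[[0,0,0],[0,0,0],-1],[[0,0,0],[0,0,0],-1],[[0,0,0],[0,0,0],-1],[[0,0,0],[0,0,0],-1],[[0,0,0],[0,0,0],-1],[[0,0,0],[0,0,0],-1]])

```text
time: 20.95
tool_pos: [0.4876, 0.4713, 0.1661]
tool_rot: [3.141, -0.0, 1.675]
contact_force: [-0.3, -0.6, 0.6]
finger_gap: 0.0004
finger_force: 0.0
```

```bash
python3 -c "
from workcell import *
print(job_done())"
```

```text
the job is handed in; nothing more can be done
None
```

I laid the straightedge across the middle of the round cover, pressed each end down (tilt about 0.12 rad each way), left it loose and nearly level there, and handed the job in at about 21 s; no verdict was returned.

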